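Load a slide magazine into its latching dock

TASK

Load the slim microscope-slide magazine into the slim dock: set it upright over the slot, press it straight down past the spring latch until it stands fully home on the slot floor and the latch has snapped back over its foot, then let go. Leave the wide magazine where it stands.

Things in the scene. Friction and masses are not known exactly. Their poses are not given: they have to be found in the camera images.
- slim_magazine: Narrower of two white upright slide magazines, about 0.22 kg. Foot 88 (x) x 64 (y) x 12 mm high; body 84 x 32 mm up to z 70; on top a central grip tab 50 (x) x 14 (y) mm, z 70 to 100, to be pinched across its 14 mm. Origin: centre of underside, z up, x along the tab. Either way round fits. The wide magazine is alike, foot 92 and body 60 mm wide.
- slim_dock: Narrower of two fixed docks: grey walls on a metal base, slot 104 (x) x 76 (y) mm, floor at z 8 mm, walls to z 40, then flared 14 mm outward up to z 66. Origin: slot centre at table level, z up, +y to the latch side (steel latch, black thumb tab up to z 60, base out to y 88). A seated magazine's origin is 8 mm above this one. The wide dock is alike, slot 104 mm wide.
- slim_latch (a joint): Sprung slide latch in the middle of the slim dock's +y side: 0 closed, grows outward to 0.016 m. Its nose reaches 14 mm into the slot, top sloping from z 47 to 24 mm, flat underside at z 21.5. The foot pressed down with some 5 to 10 N (its weight is not enough) pushes it open; with the foot on the floor it springs back over the foot's upper face (z 20).
- wide_magazine: Bystander, not to be moved: the wider white magazine, foot 88 x 92 x 12 mm, body 84 x 60 mm, same heights and grip tab. Origin: centre of the underside.
There are look-alikes about, which are no part of the job. What is shaped like the slim_magazine but green is not meant. What is shaped like the slim_dock but blue is not meant.

How it is judged:
On the way:
1. the slim magazine, held or pressed by the fingers, pushes the slim dock's latch open on its way down into the slot (value of joint slim_latch above 0.004 m and contact force between the fingers and slim_magazine above 1 N and horizontal distance between slim_magazine and slim_dock below 0.02 m and z of slim_magazine in the frame of slim_dock above 0.0105 m), for 0.02 s.
At the end, for the whole second after the job is handed in: The slim magazine stands upright (within 3 degrees) on the slim dock's slot floor (origin 5.5 to 10.5 mm above the dock's origin), within 12 mm and 10 degrees of the slot's centre and direction (either way round), at rest, and the latch is closed over its foot (joint under 3 mm) (horizontal distance between slim_magazine and slim_dock below 0.012 m and z of slim_magazine in the frame of slim_dock between 0.0055 and 0.0105 m and angle between the x axis of slim_magazine and the x axis of slim_dock, either way round below 0.18 rad and angle between slim_magazine's own z axis and vertical below 0.06 rad and value of joint slim_latch below 0.003 m and linear speed of slim_magazine below 0.02 m/s); the robot touches nothing.
It fails at once if the wide magazine is moved more than 30 mm or tipped (distance of wide_magazine from where it was at the start of the episode above 0.03 m or angle between wide_magazine's own z axis and vertical above 0.35 rad).
It also fails if it takes over 38 s, if anything falls off the work surface, if the arm or the gripper's body presses on something with over 40 N, if the wrist force passes 120 N, or if a joint passes its speed limit or range.

ROBOT

A 6-joint arm with a two-finger parallel gripper is mounted at the origin on the work surface. World frame = base frame: x ahead of the robot, y to its left, z up, the work surface at z = 0. Lengths are in m, angles in rad, forces in N, time in s.
With the tool pointing down it reaches from about 0.3 to 0.825 m from the base axis. Payload 5.4 kg.
Tool frame: the origin (TCP) lies at the very end of the fingers, on their centre line; the grasp point (between the pads) lies 19 mm behind it; z points along the fingers, y is the line along which they close (so a half turn about z gives the same grasp; the last joint's range is limited). The gripper opens to 92 mm and grips with 3 to 60 N. Pads are 20 mm wide; open, the fingers measure 128 mm over their backs; the gripper's body (75 mm by 189 mm) begins 69 mm behind the grasp point.
Start: joints at [-1.419, 0.158, 1.597, -0, 1.386, -0.21], TCP at [0.204, -0.538, 0.215] pointing down, gripper open.
Joint ranges: [-2.91, 2.91], [-0.94, 2.29], [0.18, 2.7], [-1.29, 4.43], [0.17, 2.64], [-3, 3]. Speed limits (rad/s): [2.57, 2.57, 3.14, 3.14, 3.14, 3.14].

INTERFACE

Orientations are given as a rotation vector (axis times angle).
In Python, from workcell import bot gives the robot as it stands. Calls block until the motion is done:
- bot.goto(position, orientation): joint-space move of the TCP to a pose.
- bot.line_to(position, rot=None, max_speed=0.15): straight line of the TCP; rot=None keeps the orientation; max_speed is the mean speed in m/s.
- bot.set_joints(angles): joint-space move.
- bot.set_gripper(opening, newtons=None): opening from 0.0 (shut) to 1.0 (fully open); newtons is the grip in N (None keeps the last); returns when the fingers have stopped.
- bot.hold(seconds).
- bot.inverse_kinematics(position, orientation): joint angles nearest the present ones, or None.
- bot.read_camera(name): name is "scene" or "side" or "wrist"; returns a dict with "pixels" (480x640x3 uint8, blue, green, red), "fx", "fy", "cx", "cy" (pixels), "R" (3x3) and "t" (3): a world point X has camera coordinates R X + t. Camera axes: x right, y down, z forward; pixel columns grow to the right and rows downward; lengths in m; the calibration is good to about 2 mm. The wrist camera is an equidistant fisheye: a pixel r from the principal point sees the ray r / f radians off the axis. A picture is of the moment at which its call begins. There is no depth.
A pose or a line that the arm cannot do raises bot.MotionError and nothing moves.
- bot.job_done(): hands the job in, once; it reports no verdict.
Readings, each from a call of its own:
- bot.current_clock(): time.
- bot.current_joints(): joint angles.
- bot.current_joint_vel(): joint speeds.
- bot.current_effort(): joint torques, N m.
- bot.current_ee_pos(): TCP position.
- bot.current_tool_rot(): TCP orientation.
- bot.current_contact_force(): force on the tool from outside, world axes, zero at the start.
- bot.current_ft_torque(): the same for the moment, N m.
- bot.current_opening(): opening from 0.0 (shut) to 1.0 (fully open).
Only numpy, scipy, OpenCV 4.12 (cv2) and the standard library are available. Lean on these libraries where they do the work, as an engineer would, in place of code of your own. Each camera call takes 0.05 s, during which the arm holds its last target. There are 200 camera calls.

## Working session

There is one attempt and no reset: what is moved stays moved. The work goes in short steps, each a Python script; the robot and the scene stay as the last script left them, time stands still between calls to the robot, and variables do not carry over. Pictures are saved under pics/ and viewed, on a budget of 10 in all, crops included, one or two more only if the job needs it, and the job is handed in when it is done.

```bash
mkdir -p pics; ls; python3 - <<'E'
from workcell import bot
import cv2,pickle
d={n:bot.read_camera(n) for n in("scene","side")}
pickle.dump(d,open('cams0.pkl','wb'))
for n in d:
    cv2.imwrite(f'pics/{n}0.png',d[n]['pixels']); print(n,[round(float(d[n][k]),1) for k in('fx','cx','cy')],(-d[n]['R'].T@d[n]['t']).round(3))
print(bot.current_clock())
E
```

```text
pics
scene [433.0, 315.6, 236.5] [0.891 0.505 0.749]
side [549.8, 320.5, 230.6] [0.209 0.945 0.59 ]
0.1
```

View pics/scene0.png

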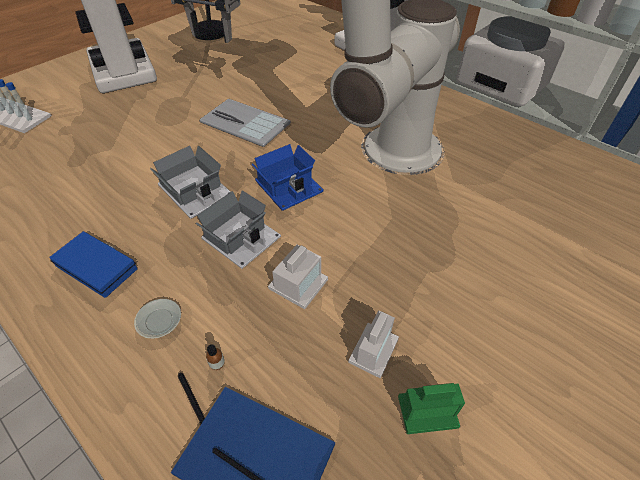

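View pics/side0.png

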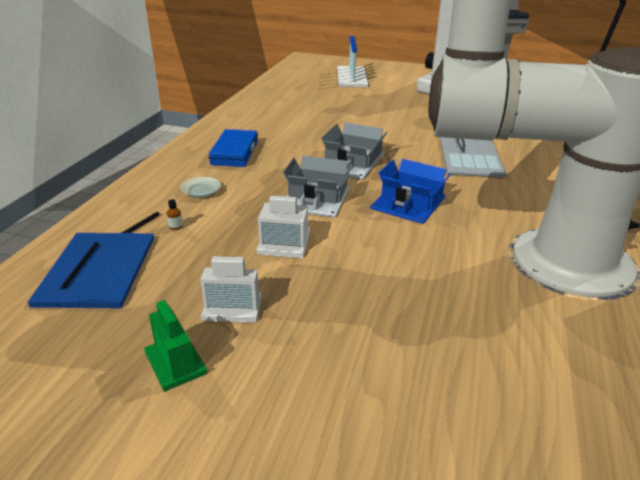

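Scene picture: there are white magazines at (298,277), which looks wide, and at (375,342), which looks slim. The green look-alike is at (432,407). Grey docks are at (192,182) and (238,228), and the blue look-alike is at (287,176). Next I'll enlarge the docks and the magazines to pick the slim ones.

```bash
python3 - <<'E'
import cv2,pickle
d=pickle.load(open('cams0.pkl','rb'))
s=d['scene']['pixels']
a=s[140:270,145:285]; cv2.imwrite('pics/docks.png',cv2.resize(a,None,fx=5,fy=4.6 if 0 else 5,interpolation=cv2.INTER_CUBIC)[:600] if 0 else cv2.resize(a,None,fx=4.5,fy=4.5,interpolation=cv2.INTER_CUBIC))
b=s[235:385,260:410]; cv2.imwrite('pics/mags.png',cv2.resize(b,None,fx=4,fy=4,interpolation=cv2.INTER_CUBIC))
E
```

```text
(no output)
```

View pics/docks.png

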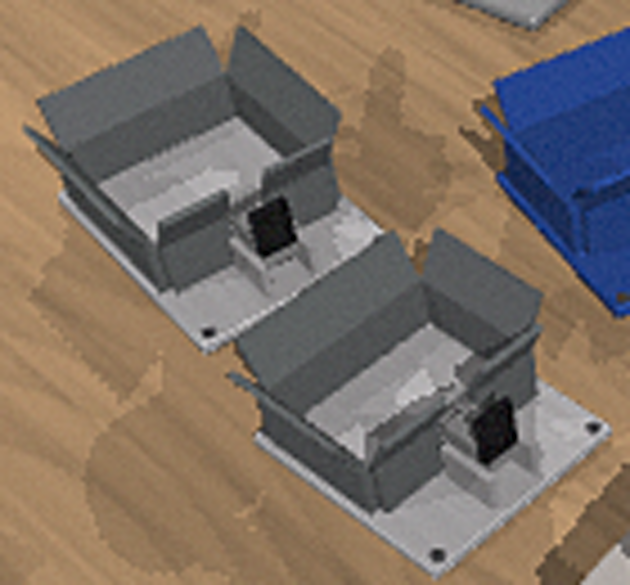

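View pics/mags.png

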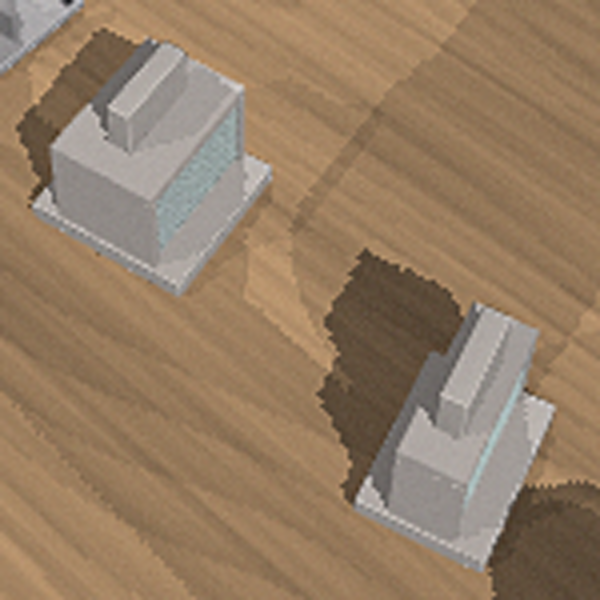

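The slim magazine is the one at (375,342): narrow body, overhanging foot. For the docks I'll fit a pose with a free slot width to decide between them.

```bash
cat > fit.py <<'E'
import numpy as np
from scipy.optimize import least_squares
def proj(c,X):
    q=X@np.array(c['R']).T+np.array(c['t']); return np.c_[c['fx']*q[:,0]/q[:,2]+c['cx'],c['fy']*q[:,1]/q[:,2]+c['cy']]
def fit(c,model,uv,p0):
    """model(p)->local pts (m) using extra params p[3:]; p[:3]=x,y,yaw"""
    def f(p):
        L=np.array(model(p),float); a,b=np.cos(p[2]),np.sin(p[2])
        W=np.c_[p[0]+a*L[:,0]-b*L[:,1],p[1]+b*L[:,0]+a*L[:,1],L[:,2]]
        return (proj(c,W)-uv).ravel()
    r=least_squares(f,p0); return r.x,r.fun.reshape(-1,2)
def ray(c,uv,z):
    R=np.array(c['R']);C=-R.T@np.array(c['t']);d=R.T@np.array([(uv[0]-c['cx'])/c['fx'],(uv[1]-c['cy'])/c['fy'],1]);return C+d*(z-C[2])/d[2]
E
python3 - <<'E'
import pickle,numpy as np
from fit import *
c=pickle.load(open('cams0.pkl','rb'))['scene']
np.set_printoptions(precision=4,suppress=True)
o=np.array([145,140])
def dock(p):
    h,w=p[3],p[4]; return [(.052,-h,.04),(-.052,-h,.04),(-.052,-h,.008),(w,h+.05,.008),(-w,h+.05,.008)]
for n,uv in (('near',[(270,395),(425,285),(435,325),(437,573),(608,430)]),('far',[(75,148),(225,75),(238,118),(207,350),(385,232)])):
    uv=np.array(uv)/4.5+o; g=ray(c,uv.mean(0),.02)
    for y0 in (0,1.5,3,-1.5):
        r=fit(c,dock,uv,[g[0],g[1],y0,.045,.065])
        print(n,r[0],np.abs(r[1]).max())
def mag(p):
    h=p[3]; return [(-.044,-h,.012),(-.044,h,.012),(.044,h,.012),(.025,.007,.1),(.025,-.007,.1),(-.025,-.007,.1),(-.025,.007,.1)]
for n,uv in (('slim',[(357,495),(485,560),(554,402),(508,322),(483,310),(442,393),(467,405)]),):
    uv=np.array(uv)/4+[260,235]; g=ray(c,uv.mean(0),.03)
    for y0 in (0,1.5,3,-1.5):
        r=fit(c,mag,uv,[g[0],g[1],y0,.035]); print(n,r[0],np.abs(r[1]).max())
    print(r[1])
uv=np.array([(33,198),(180,285),(270,165)])/4+[260,235]
P=np.array([ray(c,u,.012) for u in uv]); print('wide foot edges',np.linalg.norm(np.diff(P,axis=0),axis=1),(P[0]+P[2])/2)
E
```

```text
near [ 0.5311 -0.0901  0.0385  0.0363  0.0594] 0.416876803906149
near [ 0.5311 -0.0901  0.0385  0.0363  0.0594] 0.41687679942185696
near [ 0.509  -0.0424  3.1019 -0.0846 -0.0602] 44.197538023873676
near [ 0.5311 -0.0901  0.0385  0.0363  0.0594] 0.4168767918486367
far [ 0.5011 -0.3031 -0.09    0.0487  0.0597] 2.1734989111305083
far [ 0.5011 -0.3031 -0.09    0.0487  0.0597] 2.173499804483839
far [ 0.4899 -0.2535  2.8844 -0.1009 -0.0574] 45.58268649741214
far [ 0.5011 -0.3031 -0.09    0.0487  0.0597] 2.173499743372986
slim [ 0.5454  0.3242  3.4043 -0.0313] 7.64409820610075
slim [ 0.5454  0.3242  3.4043 -0.0313] 7.644103288573149
slim [ 0.5454  0.3242  3.4043 -0.0313] 7.644074883679025
slim [ 0.5454  0.3242 -2.8789 -0.0313] 7.644065356393867
[[-0.5725  1.3833]
 [-0.4621  0.6241]
 [ 0.0795  0.415 ]
 [-6.1577 -4.985 ]
 [ 7.6441  1.2741]
 [ 6.7067  3.6714]
 [-7.3315 -2.8603]]
wide foot edges [0.0934 0.0867] [0.532  0.1138 0.012 ]
```

Fitted half-widths: near dock 36 mm (slim is 38), far dock 49 mm (wide is 52). So the near dock is the slim one. The tab points were paired mirror-wise, so I'll fix that and overlay the fits on the side view as an independent check.

```bash
python3 - <<'E'
import pickle,numpy as np,cv2
from fit import *
d=pickle.load(open('cams0.pkl','rb'));c=d['scene']
np.set_printoptions(precision=4,suppress=True)
def mag(p): return [(-.044,.032,.012),(-.044,-.032,.012),(.044,-.032,.012),(.025,-.007,.1),(.025,.007,.1),(-.025,.007,.1),(-.025,-.007,.1)]
uv=np.array([(357,495),(485,560),(554,402),(508,322),(483,310),(442,393),(467,405)])/4+[260,235]
m,res=fit(c,mag,uv,[.545,.324,.26-3.1416]); print(m,res.round(2).tolist())
dk=np.array([.5311,-.0901,.0385])
def W(p,L):
    L=np.array(L);a,b=np.cos(p[2]),np.sin(p[2]);return np.c_[p[0]+a*L[:,0]-b*L[:,1],p[1]+b*L[:,0]+a*L[:,1],L[:,2]]
box=lambda a,b,z:[(s*a,t*b,z) for s,t in((1,1),(1,-1),(-1,-1),(-1,1))]
tiles=[]
for n in('side','scene'):
    k=4; im=cv2.resize(d[n]['pixels'],None,fx=k,fy=k,interpolation=cv2.INTER_CUBIC)
    for p,bs in((m,[box(.044,.032,.012),box(.042,.016,.07),box(.025,.007,.1)]),(dk,[box(.052,.038,.008),box(.052,.038,.04),[(.0594,.088,.008),(-.0594,.088,.008)]])):
        for b in bs: cv2.polylines(im,[((proj(d[n],W(p,b))+.5)*k).astype(int)],True,(0,0,255),1)
    for p in(m,dk):
        u=(proj(d[n],W(p,[(0,0,.04)]))[0]*k).astype(int); t=im[u[1]-200:u[1]+200,u[0]-200:u[0]+200]; tiles.append(cv2.resize(t,(300,300)))
cv2.imwrite('pics/ov.png',np.vstack([np.hstack(tiles[:2]),np.hstack(tiles[2:])]))
from workcell import bot
print(bot.current_tool_rot(),bot.current_clock())
E
```

```text
[ 0.5455  0.3242 -2.8756] [[-0.94, 1.3], [-0.03, 0.8], [0.34, 0.51], [1.3, -1.75], [-0.01, -1.99], [-1.1, 0.18], [0.45, 0.69]]
[-3.0887 -0.5649 -0.0001] 0.1
```

View pics/ov.png

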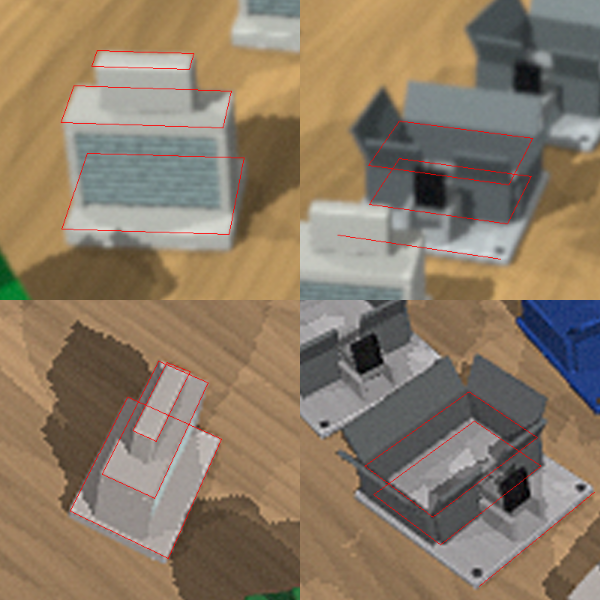

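The overlay fits the magazine within about 2 mm in both views. The dock fit is looser in the side view. I'll hover over the magazine now and check from the wrist camera. TCP z must stay above 70 mm because the fingertips straddle the body top.

```bash
cat >> fit.py <<'E'
import cv2
from scipy.spatial.transform import Rotation as Ro
def down(yaw): return (Ro.from_euler('z',yaw)*Ro.from_euler('x',np.pi)).as_rotvec()
def W(p,L):
    L=np.array(L,float);a,b=np.cos(p[2]),np.sin(p[2]);return np.c_[p[0]+a*L[:,0]-b*L[:,1],p[1]+b*L[:,0]+a*L[:,1],L[:,2]]
def projf(c,X):
    q=X@np.array(c['R']).T+np.array(c['t']);r=np.hypot(q[:,0],q[:,1]);th=np.arctan2(r,q[:,2])
    return np.c_[c['fx']*th*q[:,0]/r+c['cx'],c['fy']*th*q[:,1]/r+c['cy']]
box=lambda a,b,z:[(s*a,t*b,z) for s,t in((1,1),(1,-1),(-1,-1),(-1,1))]
M=np.array([.5455,.3242,.266]);D=np.array([.5311,-.0901,.0385])
magb=[box(.044,.032,.012),box(.042,.016,.07),box(.025,.007,.1)]
dockb=[box(.052,.038,.008),box(.052,.038,.04)]
def overlay(c,items,fn,P=projf,k=1,crop=None):
    im=cv2.resize(c['pixels'],None,fx=k,fy=k,interpolation=cv2.INTER_CUBIC)
    for p,bs in items:
        for b in bs: cv2.polylines(im,[((P(c,W(p,b))+.5)*k).astype(int)],True,(0,0,255),1)
    cv2.imwrite(fn,im)
E
python3 - <<'E'
from workcell import bot
from fit import *
import pickle
p=[M[0],M[1],.2]
for y in (M[2],M[2]+np.pi): print(bot.inverse_kinematics(p,down(y)))
bot.goto(p,down(M[2])); bot.set_gripper(.6)
c=bot.read_camera('wrist'); pickle.dump(c,open('w1.pkl','wb'))
print(bot.current_ee_pos(),bot.current_joints(),bot.current_clock())
overlay(c,[(M,magb)],'pics/w1.png')
E
```

```text
[0.34614012 0.32064983 1.43429344 0.         1.38664938 1.65093645]
[ 0.34614012  0.32064983  1.43429344  0.          1.38664938 -1.4906562 ]
[0.54548835 0.3242176  0.2000225 ] [ 3.46179840e-01  3.20613631e-01  1.43429355e+00 -1.33866401e-05
  1.38666097e+00  1.65094292e+00] 4.0833
```

View pics/w1.png

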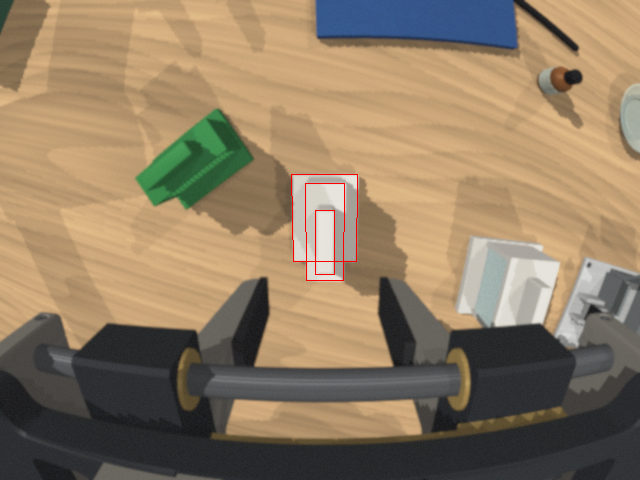

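The wrist overlay lies on the magazine within a pixel or two (foot 292–357, tab 315–334), and the green look-alike is well clear. Next: grasp, lift, carry towards the dock and look again.

```bash
python3 - <<'E'
from workcell import bot
from fit import *
import pickle
bot.line_to([M[0],M[1],.0735],max_speed=.12)
bot.set_gripper(0,45); print('open',bot.current_opening()*92,bot.current_contact_force())
bot.line_to([M[0],M[1],.22],max_speed=.12)
print('lift',bot.current_opening()*92,bot.current_contact_force())
bot.line_to([D[0]-.03,D[1]+.12,.22],down(D[2]),max_speed=.2)
c=bot.read_camera('wrist'); pickle.dump(c,open('w2.pkl','wb'))
print(bot.current_ee_pos(),bot.current_clock(),bot.current_contact_force())
e=bot.current_ee_pos();h=e[2]-.0735
overlay(c,[(D,dockb),(np.array([e[0],e[1],D[2]]),[[(x,y,z+h) for x,y,z in b] for b in magb])],'pics/w2.png')
E
```

```text
open 13.766854334604226 [-0.17910616 -1.03162112 -0.73802594]
lift 13.767384004707539 [-0.73124951  0.36303347 -2.09473932]
[0.50112423 0.03061479 0.21994219] 9.0583 [-0.1996272  -0.09908066 -2.78326316]
```

View pics/w2.png

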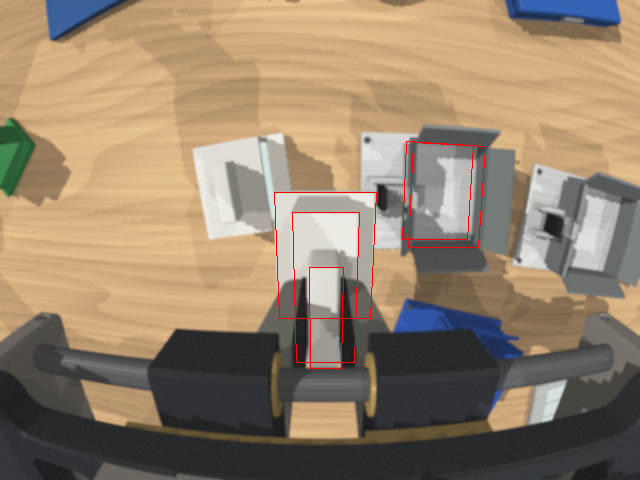

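The magazine is held straight. The dock overlay at (405–486, 141–248) looks close; I'll enlarge it to refine the pose.

```bash
python3 - <<'E'
import cv2,pickle
c=pickle.load(open('w2.pkl','rb'))
cv2.imwrite('pics/w2c.png',cv2.resize(c['pixels'][115:280,350:530],None,fx=3.6,fy=3.6,interpolation=cv2.INTER_CUBIC))
E
```

```text
(no output)
```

View pics/w2c.png

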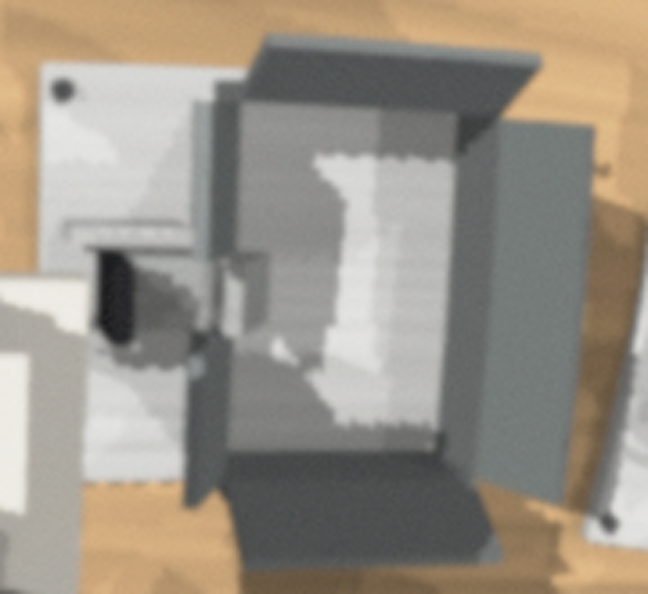

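```bash
python3 - <<'E'
import pickle
from fit import *
c=pickle.load(open('w2.pkl','rb'))
L=[(.052,-.038,.008),(-.052,-.038,.008),(.052,-.038,.04),(-.052,-.038,.04),(-.052,.038,.04)]
uv=np.array([(457,110),(438,451),(498,118),(470,481),(220,487)])/3.6+[350,115]
r=least_squares(lambda p:(projf(c,W(p,L))-uv).ravel(),D)
print(r.x.round(4),r.fun.reshape(-1,2).round(1).tolist())
E
```

```text
[ 0.5293 -0.094   0.0488] [[-1.0, 1.4], [-1.4, -0.0], [-0.1, 0.1], [0.8, -0.4], [1.3, -1.0]]
```

Scene and wrist fits agree to 4 mm, within the ±6 mm clearance, so I'll use their mean. Descending while watching the forces.

```bash
python3 - <<'E'
from workcell import bot
from fit import *
x,y,a=.530,-.0925,.045
bot.line_to([x,y,.19],down(a),max_speed=.2)
bot.line_to([x,y,.14],max_speed=.12)
def s(): print(round(bot.current_ee_pos()[2],4),bot.current_contact_force().round(1),round(bot.current_opening()*92,2),bot.current_clock())
s()
for z in np.append(np.arange(.132,.083,-.006),[.0825,.0815,.081]):
    bot.line_to([x,y,z],max_speed=.05); s()
    f=bot.current_contact_force()
    if np.linalg.norm(f)>45: print('stop'); break
E
```

```text
0.1405 [-0.1 -0.8 -1.4] 13.49 10.425
0.132 [-0.3 -0.3 -2.9] 13.92 10.7333
0.1255 [ 1.8  0.5 -2. ] 14.21 11.0
0.1195 [ 0.7  0.4 -1.9] 13.68 11.2667
0.1139 [ 0.1 -1.  -1.6] 13.64 11.5333
0.1082 [ 2.1 -3.2 -2.3] 13.96 11.8
0.102 [ 2.2 -4.4 -1.1] 14.13 12.0667
0.0952 [ 2.7 -4.7 -2.8] 13.58 12.3333
0.0884 [ 1.8 -5.7 -3.8] 14.06 12.6
0.0819 [-1.1  0.5 -2.6] 13.74 12.8667
0.082 [-0.1 -0.8 -2.1] 13.86 13.1167
0.0815 [ 0.7  0.4 -2.1] 13.69 13.3667
0.0813 [-0.5  0.2 -1.3] 13.38 13.6167
```

The side force vanished at z≈0.082, so the latch snapped back. There is no floor reaction yet, so I'll press further until there is.

```bash
python3 - <<'E'
from workcell import bot
from fit import *
x,y,a=.530,-.0925,.045
for z in np.arange(.0803,.0745,-.0007):
    bot.line_to([x,y,z],max_speed=.02); bot.hold(.1)
    f=bot.current_contact_force(); print(bot.current_ee_pos().round(4),f.round(1),round(bot.current_opening()*92,2))
    if f[2]>15: break
c=bot.read_camera('scene'); im=c['pixels'][120:270,165:315]
c2=bot.read_camera('side'); im2=c2['pixels'][130:230,260:360]
cv2.imwrite('pics/seat.png',np.hstack([cv2.resize(i,(400,400),interpolation=cv2.INTER_CUBIC) for i in(im,im2)]))
print(bot.current_clock())
E
```

```text
[ 0.5303 -0.0927  0.0812] [-2.4 -0.1  5.7] 13.66
[ 0.5304 -0.0929  0.0811] [-3.9 -0.3  9.2] 13.7
[ 0.5305 -0.0929  0.081 ] [-6.4  0.1 14.8] 13.54
[ 0.5305 -0.093   0.081 ] [-8.7  1.3 18.6] 13.82
15.1167
```

View pics/seat.png

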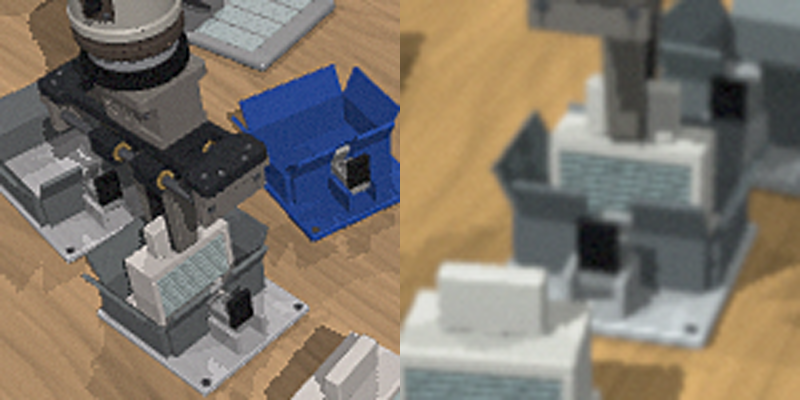

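There is a firm floor reaction of 19 N at TCP z 0.081 (expected 0.0815), and the magazine stands in the slot with the latch tab in. Releasing, retreating and checking.

```bash
python3 - <<'E'
from workcell import bot
from fit import *
import pickle
x,y,a=.530,-.0925,.045
bot.line_to([x,y,.0812],max_speed=.02)
bot.set_gripper(.5)
bot.line_to([x,y,.24],max_speed=.12); bot.hold(.3)
c=bot.read_camera('wrist'); s=bot.read_camera('scene'); pickle.dump((c,s),open('end.pkl','wb'))
print(bot.current_ee_pos(),bot.current_contact_force(),bot.current_clock())
bs=[[(p,q,z+.008) for p,q,z in b] for b in magb[1:]]
P=np.array([x,y,a])
overlay(c,[(P,bs)],'pics/e1.png'); overlay(s,[(P,bs)],'pics/e2.png',P=proj,k=4)
A=cv2.imread('pics/e1.png')[100:330,200:430];B=cv2.imread('pics/e2.png')[580:1080,660:1160]
cv2.imwrite('pics/end.png',np.hstack([cv2.resize(i,(400,400),interpolation=cv2.INTER_CUBIC) for i in(A,B)]))
E
```

```text
[ 0.52996683 -0.09249463  0.23988988] [ 0.44490131 -0.30091558  0.13195279] 17.925
```

View pics/end.png

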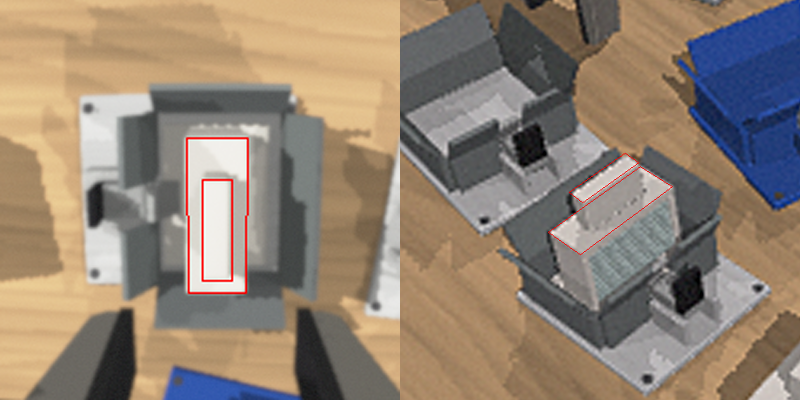

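The body lies on the seated-pose outline (origin 8 mm up) in both views. For the latch, I'll compare the black thumb tab in the fixed cameras now against the start.

```bash
python3 - <<'E'
import pickle
from fit import *
from workcell import bot
d=pickle.load(open('cams0.pkl','rb'));now={'scene':pickle.load(open('end.pkl','rb'))[1],'side':bot.read_camera('side')}
T=W([.53,-.0925,.045],[(0,.058,.05),(0,.068,.05)])
for n in d:
    u=proj(d[n],T);k=u[0].astype(int);print(n,'10mm outward =',(u[1]-u[0]).round(1))
    for im in(d[n]['pixels'],now[n]['pixels']):
        w=im[k[1]-16:k[1]+16,k[0]-14:k[0]+14].max(2)<45
        ys,xs=np.nonzero(w);print(len(xs),xs.mean().round(2),ys.mean().round(2))
E
```

```text
scene 10mm outward = [3.2 2.2]
96 18.5 20.15
102 18.49 19.56
side 10mm outward = [-1.3  2.1]
105 13.04 21.1
106 13.06 21.11
```

The thumb tab is where it was at the start (shift under 0.1 px in the side view, no outward shift in the scene view), so the latch is closed.

```bash
python3 -c "
from workcell import bot
bot.job_done(); print(bot.current_clock())"
```

```text
the job is handed in; nothing more can be done
the job is handed in; nothing more can be done
```

The slim magazine is in the slim dock and the job was handed in at about 18 s of the 38 s allowed; the interface reports no verdict. I gripped the magazine by its tab, carried it over the wide magazine to the dock, pressed it down past the latch and let go.

- **Latch on the way down:** the side force built to about 6 N, then vanished at the snap-in height. The latch joint itself can't be read, so that it opened is inferred from this.
- **Fully home:** the floor pushed back with about 19 N at TCP z 0.081, where 0.0815 was expected. After I let go, the magazine lay on the seated-pose outline in the wrist and scene views.
- **Latch closed:** the thumb tab is where it was at the start. The side view shows under 0.1 px of shift; the scene view shows 0.6 px, not in the outward direction.
- **Clear at the end:** the gripper was open and well above the magazine, with under 1 N on the wrist. I never touched the wide magazine, but I didn't re-measure its position.

**Disagreements:** the scene and wrist estimates of the dock position differed by about 4 mm, so I used their mean, which the ±6 mm slot clearance allowed. The vertical force during the latch push never reached the 5 to 10 N described; only the sideways force showed clearly.

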